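# Gauge in, tensioner arm wound to its stop and held

## Robot

A 7-joint arm with a two-finger parallel gripper is mounted at the origin on the work surface. World frame = base frame: x ahead of the robot, y to its left, z up, the work surface at z = 0. Lengths are in m, angles in rad, forces in N, time in s.
With the tool pointing down it reaches from about 0.4 to 0.85 m from the base axis. Payload 6.9 kg.
Tool frame: the origin (TCP) lies midway between the tips of the shut fingers; the grasp point (between the pads) lies behind it (ctrl.pinch_z is the z of the grasp point in the tool frame, in m); z points along the fingers, y is the direction in which the jaws open and shut (so a half turn about z gives the same grasp; the last joint's range is limited). The gripper opens to 85 mm and grips with 20 to 120 N. Pads are 22 mm wide; open, the fingers measure 114 mm over their backs; the gripper's body (76 mm by 85 mm) begins 54 mm behind the grasp point. The pads swing forward as they close: fully open they stand 13 mm farther back than shut.
Start: joints at [-1.109, 0.507, -0.238, 1.5, 0.126, 1.149, -0.155], TCP at [0.218, 0.586, 0.231] pointing down, gripper open.
Joint ranges: [-3.08, 3.08], [-0.24, 2.05], [-1.43, 1.35], [0, 2.5], [-1.52, 4.66], [0.17, 1.96], [-2.89, 2.89]. Speed limits (rad/s): [2.39, 2.39, 3.14, 3.14, 3.14, 3.14, 3.14].

## Interface

Orientations are given as a unit quaternion [w, x, y, z].
In Python, from station import ctrl, get_state, vision, ticket, models gives the robot as it stands. Calls block until the motion is done:
- ctrl.movep(position, orientation): joint-space move of the TCP to a pose.
- ctrl.movel(position, frame=None, max_speed=0.15): straight line of the TCP; frame=None keeps the orientation; max_speed is the mean speed in m/s.
- ctrl.set_joints(angles): joint-space move.
- ctrl.ungrasp() and ctrl.close_gripper(force=None): open the fingers fully, or close them until they stop; force is the grip in N (None keeps the last).
- ctrl.pause(seconds).
- ctrl.ik(position, orientation): joint angles nearest the present ones, or None.
- get_state(): the state.
- vision.grab_frame(name): name is "scene" or "top"; returns (picture, depth): 384x512x3 uint8, blue, green, red; 384x512 float32, m along the optical axis (not along the pixel's ray), 0 where there is no reading.
- vision.camera_info(name): a dict with "mtx" (3x3 intrinsics, pixels), "dist_coeffs" ([k1, k2, p1, p2, k3] as OpenCV has them; the pictures are not rectified), "R" (3x3) and "t" (3): a world point X has camera coordinates R X + t. Camera axes: x right, y down, z forward; pixel columns grow to the right and rows downward; lengths in m; the calibration is good to about 2 mm. A picture is of the moment at which its call begins. camera_info takes no time and is no camera call.
A pose or a line that the arm cannot do raises ctrl.Unreachable and nothing moves.
- ticket.close_job(): hands the job in, once; it reports no verdict.
Trained networks look in the newest picture that a camera, given by its name, has taken for a name from the list of things; names that differ only in an ending like _2 or _b are one class to them, and where a whole thing is asked for, a point or a joint stands for the part that bears it (a point fixed in the world has none). Each returns a list of dicts, best first, with "p" (0 to 1); they miss things now and then, are a little off and sometimes report something else, mostly with a low value. They report only what shows in the picture. A call takes as long as a camera call.
- models.recognise(camera, target): "point" ([column, row] in pixels, amid what is visible of it).
- models.masks_of(camera, target): "mask" (384x512 bool, what is visible of it) and "point" ([column, row] in pixels, amid what is visible of it).
The state is a dict: "time": time; "qpos": joint angles; "qd": joint speeds; "tau": joint torques, N m; "tcp_pos": TCP position; "eef_rot": TCP orientation; "contact_force": force on the tool from outside, world axes, zero at the start; "wrist_torque": the same for the moment, N m; "width": finger opening in m.
Only numpy, scipy, OpenCV 4.12 (cv2) and the standard library are available. Lean on these libraries where they do the work, as an engineer would, in place of code of your own. Each camera call takes 0.05 s, during which the arm holds its last target.

## Task

Make the bag closer's tensioner ready for its gap check: take the setting gauge (the wide-bladed one of the two upright tools) out of the wooden rack, slide its blade down into the slot of the metal holder on the tensioner's base plate until it is fully home, and let go of it. Then swing the spring-loaded cage arm forward, counter-clockwise seen from above, until it meets its stop, and finish the program while still holding it against the stop: do not let go at the end. Leave the narrow scraper standing in the rack and the other things on the table where they are.

Things in the scene. Friction and masses are not known exactly. Their poses are not given: they have to be found in the camera images.
- gauge_grip (a point): Centre of the handle of the setting gauge, a loose upright tool of about 200 g. Dark wooden handle 16 mm thick (x), 30 mm wide (y), 50 mm high (z, up; its top is 25 mm above this point) on a flat steel blade. Stands upright in one of the rack's two slots, its blade 50 mm deep in the wood. The same turned half round.
- gauge_foot (a point): Middle of the lower edge of the gauge's blade, 115 mm below gauge_grip; same axes. The blade is 60 mm wide (y), 5 mm thick (x), 90 mm high, square at the foot.
- gauge: The setting gauge as a whole; origin at the middle of the blade's lower edge, axes as gauge_grip.
- scraper_grip (a point): Narrow scraper, loose, standing in the rack's other slot: same handle and height as the gauge, but its blade is only 26 mm wide. Point at the handle's centre. To be left alone.
- rack: Fixed wooden rack 60 (x) x 220 (y) x 60 mm high; origin at the centre of its underside. Two slots along y with centres at y = +55 and -55 mm, 61.5 x 6.5 mm, 50 mm deep, floors 10 mm above the table. Gauge and scraper may stand in either.
- slot_floor (a point): Middle of the slot's floor in the aluminium holder block (34 x 90 mm, top 62 mm above the table). Slot 8 mm wide (this point's x), 63 mm long (its y), 40 mm deep, mouth chamfered 3 mm; floor 22 mm above the table. Home: the blade upright, its foot on this floor, so the handle's centre is 115 mm above this point.
- unit: Tensioner unit, fixed: grey base plate 300 x 260 x 12 mm (its centre at x -30, y +50 mm from this origin, on its underside). On it: green hanger with round aluminium pivot body, vertical axis at x 0, y +50 mm (top 122 mm above the table), cage arm, dark stop post (top 102 mm), holder block.
- cage_arm (a joint): Turn of the cage arm about the pivot's vertical axis, rad: 0 at rest, when it points to the unit's -y; grows counter-clockwise seen from above to 1.10 at the stop. Two steel plates 22 mm wide with two black rollers between (top 114 mm above the table), short tail opposite. A spring pulls it back to rest: about 3.6 N at the pin at rest, 10 N at the stop.
- pull_pin (a point): The round upright pull pin at the cage arm's outer end, 12 mm in diameter and 51 mm tall, from 114 to 165 mm above the table; this point is on its axis 142 mm above the table, 100 mm from the pivot axis.
- wrench: Wrench 150 mm long lying on the table; bystander.
- screwdriver: Screwdriver 180 mm long lying on the table; bystander.
- thread_cone: Paper-wrapped thread cone, 64 mm across and 100 mm tall, standing; bystander.
- oil_bottle: White oil bottle 44 mm across, 110 mm tall; bystander.
- roller: Spare black roller, a ring 36 mm across and 14 mm high, lying flat; bystander.
- tin: Aluminium tin 68 mm across, 50 mm high; bystander.

How it is judged:
On the way, in this order (a step that is already met when the one before it is completed fails the run):
1. the gauge stands fully home in the holder's slot and is let go, the cage arm still near rest (horizontal distance between gauge_foot and slot_floor below 0.006 m and z of gauge_foot in the frame of slot_floor below 0.004 m and angle between the y axis of gauge_grip and the y axis of slot_floor, either way round below 0.12 rad and angle between gauge_grip's own z axis and vertical below 0.15 rad and contact force between each of the arm, the fingers and gauge below 0.2 N and value of joint cage_arm below 0.6 rad), for 0.2 s.
2. the robot has the cage arm against its stop, the gauge still home (horizontal distance between gauge_foot and slot_floor below 0.006 m and z of gauge_foot in the frame of slot_floor below 0.004 m and angle between the y axis of gauge_grip and the y axis of slot_floor, either way round below 0.12 rad and angle between gauge_grip's own z axis and vertical below 0.15 rad and contact force between each of the arm, the fingers and gauge below 0.2 N and value of joint cage_arm above 1.04 rad and contact force between any of the fingers, the arm and cage_arm above 2 N), for 0.3 s.
At the end, for the whole second after the job is handed in: Robot holds the cage arm at its stop (joint above 1.04 of 1.10 rad, still, over 2 N of contact); gauge home in the slot: foot within 6 mm of its middle and 4 mm of its floor, along it within 0.12 rad, upright within 0.15 rad, not touched by the robot (all of step 2 and velocity of joint cage_arm below 0.1 rad/s); the arm keeps its last pose, push and grip.
It fails at once if the narrow scraper is taken from its slot or moved by more than 30 mm (distance of scraper_grip from where it was at the start of the episode above 0.03 m).
It fails at once if another thing on the table is moved by more than 40 mm (distance of any of wrench, screwdriver, thread_cone, oil_bottle, roller, tin from where it was at the start of the episode above 0.04 m).
It also fails if it takes over 53 s, if anything falls off the work surface, if the arm or the gripper's body presses on something with over 40 N, if the wrist force passes 120 N, or if a joint passes its speed limit or range.

## Working session

There is one attempt and no reset: what is moved stays moved. The work goes in short steps, each a Python script; the robot and the scene stay as the last script left them, time stands still between calls to the robot, and variables do not carry over. Pictures are saved under pics/ and viewed, and the job is handed in when it is done.

```bash
ls; mkdir -p pics; python3 - <<'E'
from station import ctrl,get_state,vision,models
import cv2
for n in("scene","top"):
    p,d=vision.grab_frame(n); cv2.imwrite(f"pics/{n}0.png",p)
    i=vision.camera_info(n); print(n,i)
    for t in("gauge_grip","gauge","scraper_grip","rack","slot_floor","unit","cage_arm","pull_pin"):
        try: print(t,[(x["point"],round(x["p"],2)) for x in models.recognise(n,t)][:3])
        except Exception as e: print(t,e)
s=get_state();print(s,ctrl.pinch_z)
E
```

```text
pics
scene {'mtx': array([[487.93330575,   0.        , 255.95691195],
       [  0.        , 487.93330575, 193.4886878 ],
       [  0.        ,   0.        ,   1.        ]]), 'dist_coeffs': array([-0.00721092,  0.        ,  0.        ,  0.        ,  0.        ]), 'R': array([[-0.08214228,  0.99659673, -0.00689915],
       [ 0.59202635,  0.04322535, -0.80475858],
       [-0.80172155, -0.07018919, -0.59356216]]), 't': array([ 0.01412758, -0.2476408 ,  1.83118057])}
gauge_grip [([147.8, 189.5], 0.64)]
gauge [([148.2, 189.7], 0.77)]
scraper_grip [([111.4, 178.3], 0.65)]
rack [([135.0, 205.2], 0.95)]
slot_floor [([353.7, 209.2], 0.76), ([112.5, 177.8], 0.33)]
unit [([326.7, 230.3], 0.96), ([148.7, 187.2], 0.39)]
cage_arm [([308.5, 205.7], 0.69)]
pull_pin [([309.3, 206.6], 0.85)]
top {'mtx': array([[415.08475717,   0.        , 255.69535582],
       [  0.        , 415.08475717, 197.74034427],
       [  0.        ,   0.        ,   1.        ]]), 'dist_coeffs': array([-0.13940551,  0.        ,  0.        ,  0.        ,  0.        ]), 'R': array([[-1.63382811e-03, -9.99933172e-01,  1.14447670e-
[... 508 characters left out ...]
, 0.64)]
{'time': 0.9, 'qpos': array([-1.10952899,  0.50745608, -0.23760112,  1.50021986,  0.12566635,
        1.1488891 , -0.1547955 ]), 'qd': array([ 0.00010363, -0.00030446, -0.000938  , -0.00086653,  0.00013012,
       -0.00161943, -0.00108387]), 'tau': array([-2.82453384e-04, -6.20343590e+01, -2.18544446e+00, -2.49958849e+01,
        1.37690266e-02,  2.35666768e-03, -7.65484998e-06]), 'tcp_pos': array([0.21769987, 0.58584023, 0.23129543]), 'eef_rot': array([-1.74626400e-05,  1.76961684e-01,  9.84217741e-01,  3.52749394e-06]), 'contact_force': array([ 0.50214969,  0.39151424, -0.27926535]), 'wrist_torque': array([0.00627429, 0.00938381, 0.02928465]), 'width': 0.08547617702875261} -0.0187
```

```bash
python3 - <<'E'
import cv2
a=cv2.imread("pics/scene0.png");cv2.imwrite("pics/sceneA.png",cv2.resize(a[120:300,60:420],None,fx=2.2,fy=2.2,interpolation=cv2.INTER_CUBIC))
a=cv2.imread("pics/top0.png");cv2.imwrite("pics/topA.png",cv2.resize(a[90:290,110:430],None,fx=2.5,fy=2.5,interpolation=cv2.INTER_CUBIC))
E
```

```text
(no output)
```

View pics/sceneA.png

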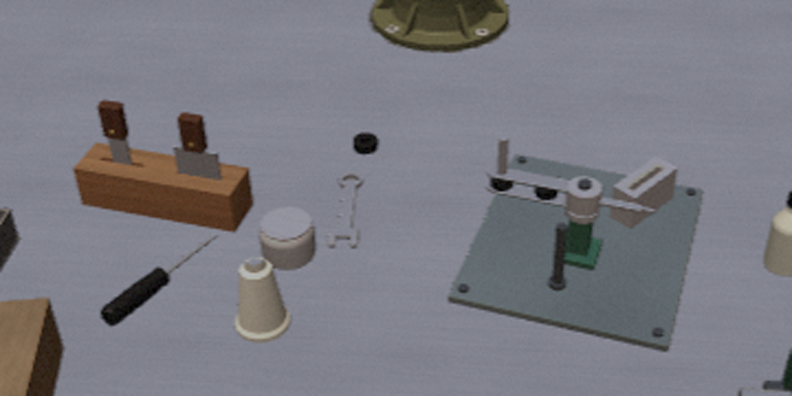

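View pics/topA.png

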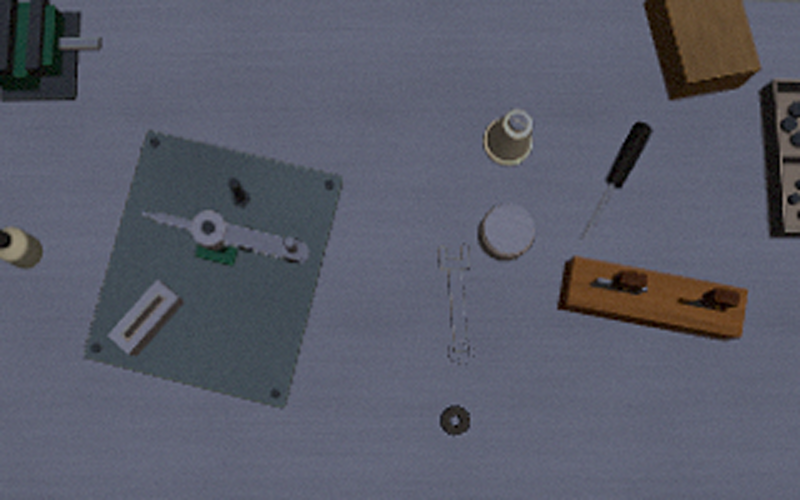

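View pics/scene0.png

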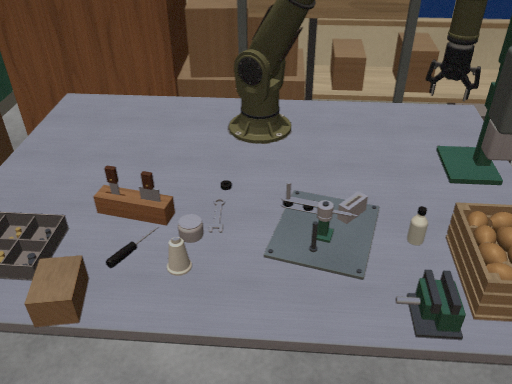

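View pics/top0.png

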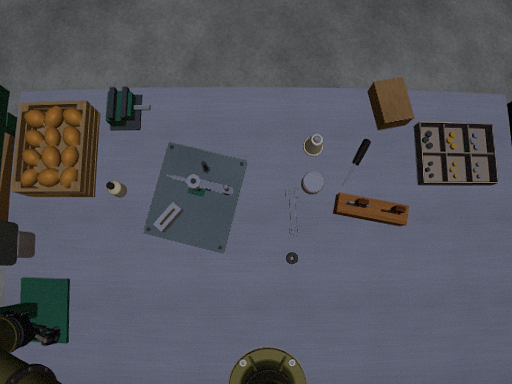

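```bash
cat > h.py <<'E'
import numpy as np, cv2
from station import ctrl,get_state,vision,models,ticket
def ray(n,uv):
    i=vision.camera_info(n);q=cv2.undistortPoints(np.array(uv,float).reshape(-1,1,2),i["mtx"],i["dist_coeffs"]).reshape(-1,2)
    d=np.c_[q,np.ones(len(q))]@i["R"]; o=-i["R"].T@i["t"]; return o,d   # d scaled: depth 1
def atz(n,uv,z):
    o,d=ray(n,uv); return o+d*((z-o[2])/d[:,2])[:,None]
def cloud(n,dep):
    v,u=np.mgrid[:384,:512]; o,d=ray(n,np.c_[u.ravel(),v.ravel()])
    P=o+d*dep.ravel()[:,None]; P[dep.ravel()==0]=np.nan; return P.reshape(384,512,3)
def proj(n,X):
    i=vision.camera_info(n);return cv2.projectPoints(np.array(X,float).reshape(-1,1,3),cv2.Rodrigues(i["R"])[0],i["t"],i["mtx"],i["dist_coeffs"])[0].reshape(-1,2)
E
python3 - <<'E'
from h import *
for n in("scene","top"):
    p,d=vision.grab_frame(n);np.save(f"d_{n}.npy",d);cv2.imwrite(f"pics/{n}1.png",p)
    P=cloud(n,d)
    print(n,"table z",np.nanmedian(P[200:300,250:270,2]))
    def blob(nm,box,z0,z1):
        x0,x1,y0,y1=box
        m=(P[...,0]>x0)&(P[...,0]<x1)&(P[...,1]>y0)&(P[...,1]<y1)&(P[...,2]>z0)&(P[...,2]<z1)
        Q=P[m]
        if len(Q)<4: print(nm,len(Q));return
        r=cv2.minAreaRect((Q[:,:2]*1000).astype(np.float32)); print(nm,len(Q),"z",np.median(Q[:,2]).round(4),"mean",Q.mean(0).round(4),"rect",np.round(r[0],1),np.round(r[1],1),round(r[2],1))
    c=atz("top",[[171,217]],.06)[0];blob("block",(c[0]-.08,c[0]+.08,c[1]-.08,c[1]+.08),.05,.07)
    c=atz("top",[[371,210]],.06)[0];blob("rack",(c[0]-.12,c[0]+.12,c[1]-.15,c[1]+.15),.054,.066)
    for nm,uv in(("hg",[357,202]),("hs",[396,209])):
        c=atz("top",[uv],.15)[0];blob(nm,(c[0]-.03,c[0]+.03,c[1]-.03,c[1]+.03),.141,.16)
    c=atz("top",[[228,188]],.16)[0];blob("pin",(c[0]-.04,c[0]+.04,c[1]-.04,c[1]+.04),.135,.18);print(c)
    c=atz("top",[[193,181]],.12)[0];blob("pivot",(c[0]-.04,c[0]+.04,c[1]-.04,c[1]+.04),.118,.13);print(c)
    c=atz("top",[[206,166]],.1)[0];blob("post",(c[0]-.03,c[0]+.03,c[1]-.03,c[1]+.03),.09,.13);print(c)
E
python3 - <<'E'
import cv2
a=cv2.imread("pics/top1.png")
b=cv2.resize(a[192:242,144:194],None,fx=8,fy=8,interpolation=cv2.INTER_CUBIC)
c=cv2.resize(a[185:235,330:415],None,fx=8,fy=8,interpolation=cv2.INTER_CUBIC)[:, :400*85//50]
cv2.imwrite("pics/z1.png",b);cv2.imwrite("pics/z2.png",c)
a=cv2.imread("pics/scene1.png")
cv2.imwrite("pics/z3.png",cv2.resize(a[160:230,330:400][:, :],None,fx=8,fy=8,interpolation=cv2.INTER_CUBIC))
E
```

```text
scene table z 0.001701439809064731
block 337 z 0.0623 mean [0.5179 0.2988 0.0608] rect [514.2 299.6] [38.2 94.6] 49.2
rack 947 z 0.0611 mean [ 0.5455 -0.3201  0.0608] rect [ 549.3 -288.7] [287.5  92.5] 71.7
hg 55 z 0.1499 mean [ 0.5524 -0.2642  0.1487] rect [ 550.1 -264.6] [23.5 17.6] 84.8
hs 62 z 0.1494 mean [ 0.5314 -0.3716  0.1486] rect [ 531.1 -372.1] [30.5 20.7] 84.2
pin 54 z 0.1553 mean [0.5903 0.1179 0.1545] rect [590.4 117.2] [10.4 14.4] 70.6
[0.58039946 0.11401637 0.16      ]
pivot 88 z 0.1198 mean [0.6142 0.2132 0.1205] rect [614.3 213.8] [39.5 39.2] 32.7
[0.60736329 0.21721221 0.12      ]
post 80 z 0.1027 mean [0.6483 0.1985 0.1037] rect [651.8 196.6] [13.9 54.9] 67.1
[0.65571908 0.18265307 0.1       ]
top table z 0.0013337373469273217
block 333 z 0.0628 mean [0.5106 0.3014 0.0623] rect [511.  301.7] [36.2 91.5] 49.2
rack 1141 z 0.0608 mean [ 0.5332 -0.3145  0.0607] rect [ 541.6 -292.3] [276.9  68.3] 76.6
hg 63 z 0.1507 mean [ 0.5451 -0.2625  0.1504] rect [ 545.6 -263.2] [28.1 16.5] 79.5
hs 61 z 0.1496 mean [ 0.5245 -0.3718  0.1495] rect [ 524.3 -373.4] [29.5 16.3] 77.7
pin 20 z 0.1655 mean [0.5834 0.1206 0.1631] rect [584.  120.9] [ 9.8 10.8] 62.5
[0.58039946 0.11401637 0.16      ]
pivot 97 z 0.1204 mean [0.6075 0.216  0.1207] rect [603.2 211.1] [53.1 38.7] 49.0
[0.60736329 0.21721221 0.12      ]
post 22 z 0.1036 mean [0.6614 0.1935 0.1023] rect [648.3 198.5] [12.7 47.3] 70.8
[0.65571908 0.18265307 0.1       ]
```

View pics/z1.png

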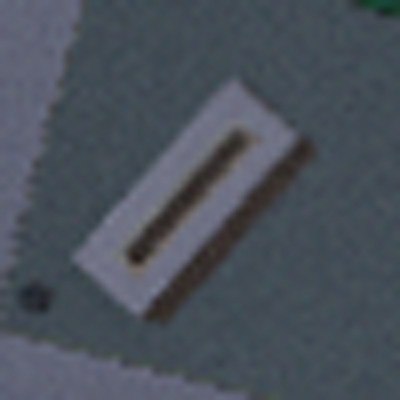

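View pics/z2.png

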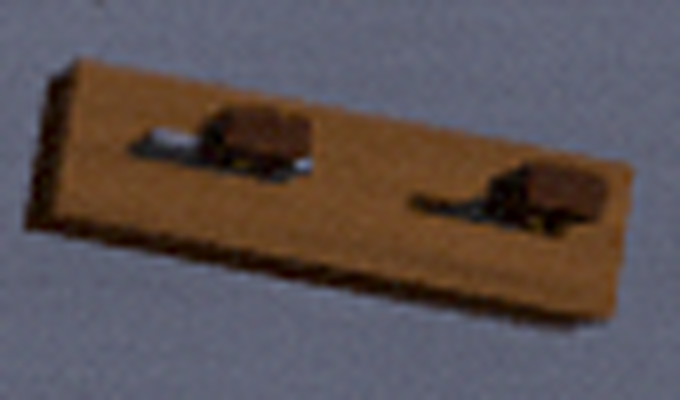

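View pics/z3.png

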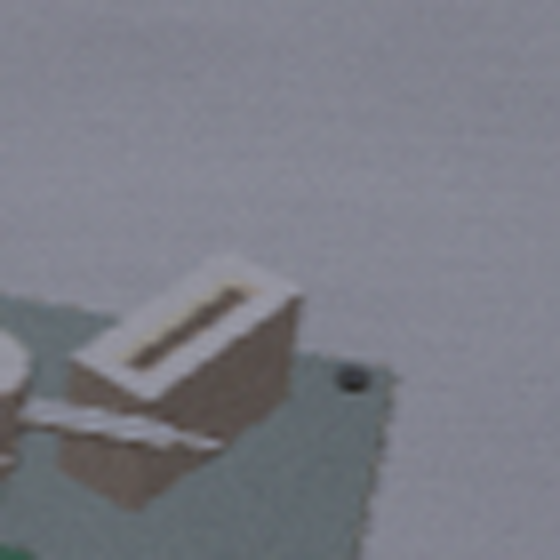

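```bash
cat >> h.py <<'E'
from scipy.optimize import least_squares
def rectfit(n,uv,lx,ly,z,x0):
    "corner px in order; fit x,y,yaw"
    uv=np.array(uv,float)
    L=np.array([[1,1],[-1,1],[-1,-1],[1,-1]])*[lx/2,ly/2]
    best=None
    for k in range(4):
      for s in(1,-1):
        LL=np.roll(L[::s],k,0)
        for y0 in(0,1.57):
          f=lambda p:(proj(n,np.c_[LL@np.array([[np.cos(p[2]),-np.sin(p[2])],[np.sin(p[2]),np.cos(p[2])]]).T+p[:2],np.full(4,z)])-uv).ravel()
          r=least_squares(f,[*x0,y0])
          if best is None or r.cost<best.cost: best=r
    y=(best.x[2]+np.pi/2)%np.pi-np.pi/2
    return best.x[:2],y,best.fun.round(2)
E
python3 - <<'E'
from h import *
cv=lambda q,x0,y0:(np.array(q)+.5)/8-.5+[x0,y0]
T=cv([(235,78),(303,140),(143,318),(73,257)],144,192)
S=cv([(228,251),(300,296),(147,403),(73,358)],330,160)
for n,q in(("top",T),("scene",S)): print(n,rectfit(n,q,.034,.09,.062,(.51,.3)), atz(n,q,.062).round(4).tolist())
# slot ends inner: top
print("slot rect",rectfit("top",cv([(240,128),(256,140),(137,267),(123,253)],144,192),.011,.066,.062,(.51,.3)))
R=cv([(80,58),(633,165),(612,322),(52,228)],330,185)
print("rack",rectfit("top",R,.06,.22,.06,(.54,-.29)))
a=cv2.imread("pics/scene1.png");cv2.imwrite("pics/z4.png",cv2.resize(a[160:225,90:180],None,fx=8,fy=8,interpolation=cv2.INTER_CUBIC))
a=cv2.imread("pics/top1.png");cv2.imwrite("pics/z5.png",cv2.resize(a[155:205,160:245],None,fx=8,fy=8,interpolation=cv2.INTER_CUBIC))
E
```

```text
Traceback (most recent call last):
  File "h.py", line 24, in rectfit
    r=least_squares(f,[*x0,y0])
  File "h.py", line 23, in <lambda>
    f=lambda p:(proj(n,np.c_[LL@np.array([[np.cos(p[2]),-np.sin(p[2])],[np.sin(p[2]),np.cos(p[2])]]).T+p[:2],np.full(4,z)])-uv).ravel()
                ~~~~^^^^^^^^^^^^^^^^^^^^^^^^^^^^^^^^^^^^^^^^^^^^^^^^^^^^^^^^^^^^^^^^^^^^^^^^^^^^^^^^^^^^^^^^^^^^^^^^^^^^^^^
  File "h.py", line 12, in proj
    i=vision.camera_info(n);return cv2.projectPoints(np.array(X,float).reshape(-1,1,3),cv2.Rodrigues(i["R"])[0],i["t"],i["mtx"],i["dist_coeffs"])[0].reshape(-1,2)
ValueError: time passes only in moves, steps and waits
```

```bash
sed -i 's/^import numpy as np, cv2$/import numpy as np, cv2, functools/; s/vision.camera_info(n)/cinfo(n)/g' h.py; sed -i '2a cinfo=functools.cache(vision.camera_info)' h.py
python3 - <<'E'
from h import *
cv=lambda q,x0,y0:(np.array(q)+.5)/8-.5+[x0,y0]
T=cv([(235,78),(303,140),(143,318),(73,257)],144,192)
S=cv([(228,251),(300,296),(147,403),(73,358)],330,160)
for n,q in(("top",T),("scene",S)): print(n,rectfit(n,q,.034,.09,.062,(.51,.3)), atz(n,q,.062).round(4).tolist())
print("slot rect",rectfit("top",cv([(240,128),(256,140),(137,267),(123,253)],144,192),.011,.066,.062,(.51,.3)))
R=cv([(80,58),(633,165),(612,322),(52,228)],330,185)
print("rack",rectfit("top",R,.06,.22,.06,(.54,-.29)))
a=cv2.imread("pics/scene1.png");cv2.imwrite("pics/z4.png",cv2.resize(a[160:225,90:180],None,fx=8,fy=8,interpolation=cv2.INTER_CUBIC))
a=cv2.imread("pics/top1.png");cv2.imwrite("pics/z5.png",cv2.resize(a[155:205,160:245],None,fx=8,fy=8,interpolation=cv2.INTER_CUBIC))
E
```

```text
top (array([0.51073553, 0.30125722]), np.float64(0.8497819816841612), array([ 0.16,  0.08, -0.07, -0.23, -0.3 ,  0.04,  0.21,  0.12])) [[0.556, 0.2848, 0.062], [0.5326, 0.2586, 0.062], [0.4658, 0.3173, 0.062], [0.4885, 0.3444, 0.062]]
scene (array([0.51265568, 0.30068339]), np.float64(0.8479190462483777), array([-0.19,  0.13,  0.61, -0.42,  0.11,  0.04, -0.52,  0.2 ])) [[0.467, 0.3183, 0.062], [0.4923, 0.3413, 0.062], [0.5575, 0.2834, 0.062], [0.5341, 0.2597, 0.062]]
slot rect (array([0.51116387, 0.30106548]), np.float64(0.8301139952494339), array([-0.12, -0.7 ,  0.51,  0.26,  0.24,  0.59, -0.63, -0.15]))
rack (array([ 0.53336823, -0.31953256]), np.float64(-0.17913686020458108), array([-0.43,  0.89,  0.06,  0.23,  0.24, -0.15,  0.13, -0.97]))
```

View pics/z4.png

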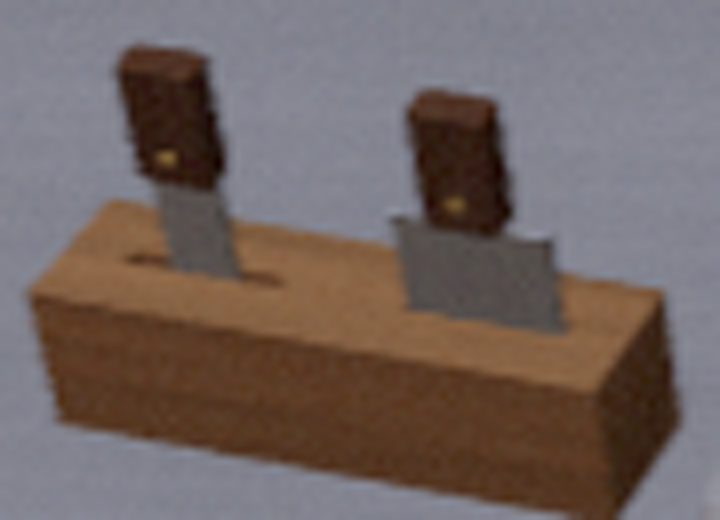

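View pics/z5.png

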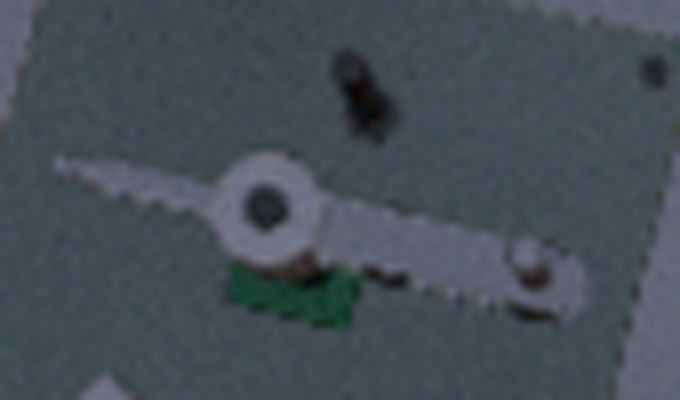

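```bash
cat >> h.py <<'E'
def quat(th):
    f=(th+np.pi/2)/2; return np.array([0,np.cos(f),np.sin(f),0])
def st(msg=""):
    s=get_state();print(msg,"t",round(s["time"],2),"tcp",s["tcp_pos"].round(4),"F",s["contact_force"].round(1),"w",round(s["width"],4),"q",s["qpos"].round(2));return s
E
python3 - <<'E'
from h import *
g=[.545,-.264]
for p,t in((g+[.28],-.179),(g+[.106],-.179),([.5115,.301,.3],.849),([.5115,.301,.118],.849),([.587,.119,.25],-.23),([.587,.119,.123],-.23),([.685,.15,.123],.87)):
    q=ctrl.ik(p,quat(t)); print(p,None if q is None else np.round(q,2))
ctrl.movep(g+[.26],quat(-.179)); st()
ctrl.movel(g+[.106]); st("down")
for n in("top","scene"):
    cv2.imwrite(f"pics/{n}2.png",vision.grab_frame(n)[0])
a=cv2.imread("pics/scene2.png");cv2.imwrite("pics/z6.png",cv2.resize(a[120:225,70:200],None,fx=6,fy=5.5,interpolation=cv2.INTER_CUBIC))
E
```

```text
[0.545, -0.264, 0.28] [-0.04  0.53  0.77  1.48 -0.38  1.28  0.59]
[0.545, -0.264, 0.106] [ 0.01  0.69  0.67  1.72 -0.52  0.92  0.73]
[0.5115, 0.301, 0.3] [-0.51  0.41 -0.11  1.47  0.04  1.27  0.23]
[0.5115, 0.301, 0.118] [-0.5   0.56 -0.11  1.74  0.08  0.84  0.2 ]
[0.587, 0.119, 0.25] [-0.41  0.46  0.27  1.55 -0.13  1.15 -0.35]
[0.587, 0.119, 0.123] [-0.39  0.58  0.24  1.72 -0.17  0.86 -0.3 ]
[0.685, 0.15, 0.123] [-0.21  0.71 -0.07  1.42  0.05  1.02  0.58]
 t 4.18 tcp [ 0.5455 -0.263   0.2598] F [-0.5 -0.   0.8] w 0.0856 q [-0.03  0.54  0.76  1.52 -0.39  1.24  0.6 ]
down t 5.36 tcp [ 0.5454 -0.2644  0.1069] F [ 0.2 -0.7 -0.1] w 0.0856 q [ 0.02  0.68  0.66  1.72 -0.51  0.91  0.72]
```

View pics/z6.png

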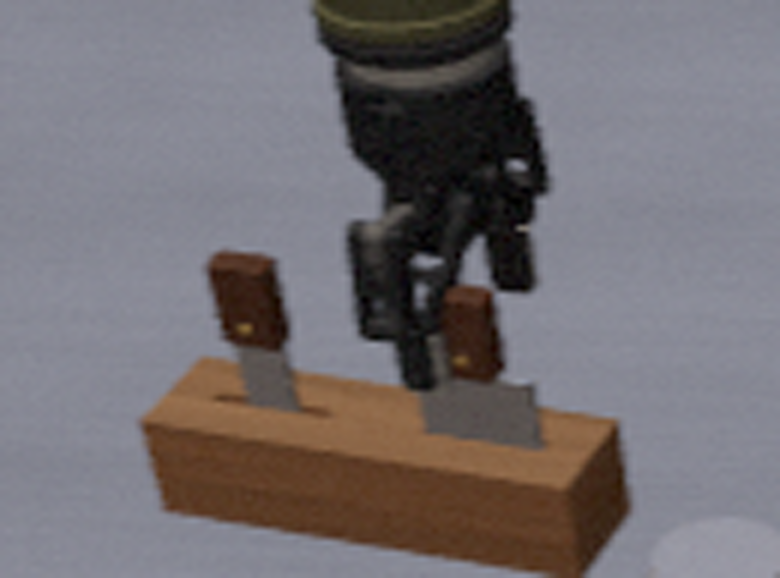

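```bash
python3 - <<'E'
from h import *
s=st();print(s["eef_rot"])
from scipy.spatial.transform import Rotation as R
q=s["eef_rot"];M=R.from_quat([*q[1:],q[0]]).as_matrix();print(M.round(3))
a=cv2.imread("pics/scene2.png")
c=s["tcp_pos"]-M[:,2]*.013
for k,col in((-.0425,(0,0,255)),(.0425,(0,255,0)),(0,(255,0,0))):
    p=proj("scene",[c+M[:,1]*k])[0];print(p);cv2.circle(a,tuple(np.round(p).astype(int)),1,col,-1)
cv2.imwrite("pics/z7.png",cv2.resize(a[120:225,70:200],None,fx=6,fy=5.5,interpolation=cv2.INTER_CUBIC))
a=cv2.imread("pics/top2.png");
cv2.imwrite("pics/z8.png",cv2.resize(a[170:240,330:420],None,fx=8,fy=8,interpolation=cv2.INTER_CUBIC))
E
```

```text
t 5.46 tcp [ 0.5455 -0.2644  0.107 ] F [0.3 0.2 0.4] w 0.0854 q [ 0.02  0.68  0.66  1.72 -0.51  0.91  0.72]
[7.92811877e-04 7.67469395e-01 6.41084976e-01 3.90487318e-04]
[[ 0.178  0.984  0.002]
 [ 0.984 -0.178 -0.001]
 [-0.     0.002 -1.   ]]
[155.15925079 173.22632414]
[141.89075116 190.37929258]
[148.68780967 181.59179916]
```

View pics/z7.png

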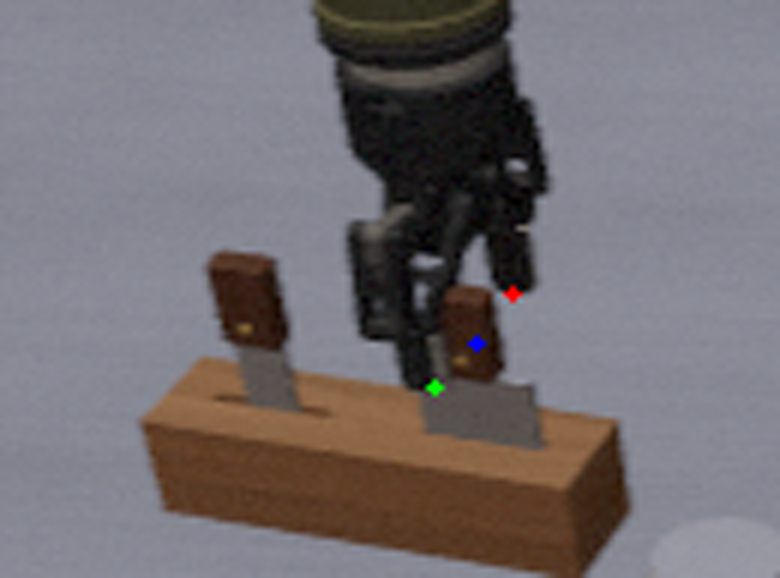

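View pics/z8.png

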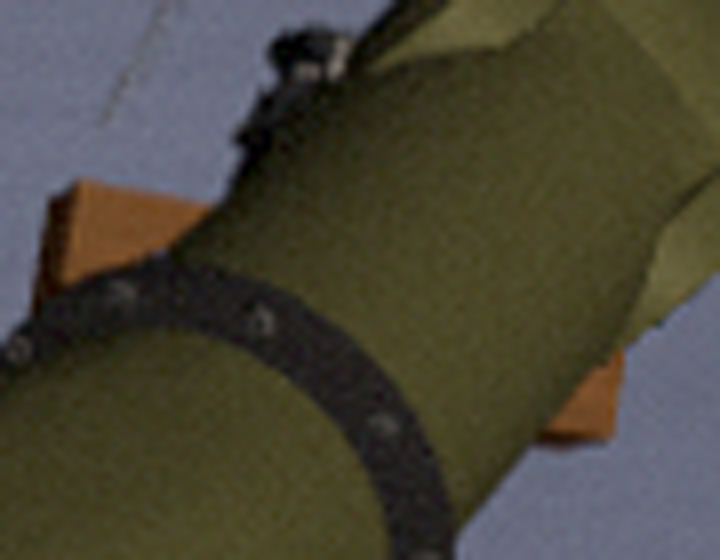

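```bash
python3 - <<'E'
from h import *
ctrl.close_gripper(60); st("closed")
s=get_state();p=s["tcp_pos"].copy()
ctrl.movel([p[0],p[1],p[2]+.075],max_speed=.08); st("up")
cv2.imwrite("pics/scene3.png",vision.grab_frame("scene")[0])
a=cv2.imread("pics/scene3.png");cv2.imwrite("pics/z9.png",cv2.resize(a[110:225,70:200],None,fx=6,fy=5,interpolation=cv2.INTER_CUBIC))
E
```

```text
closed t 6.09 tcp [ 0.5461 -0.2642  0.1063] F [ 4.   0.1 -0.2] w 0.015 q [ 0.02  0.68  0.66  1.72 -0.51  0.91  0.72]
up t 7.18 tcp [ 0.5457 -0.2639  0.1807] F [ 0.3 -0.2 -0.8] w 0.015 q [-0.01  0.61  0.72  1.63 -0.44  1.07  0.66]
```

View pics/z9.png

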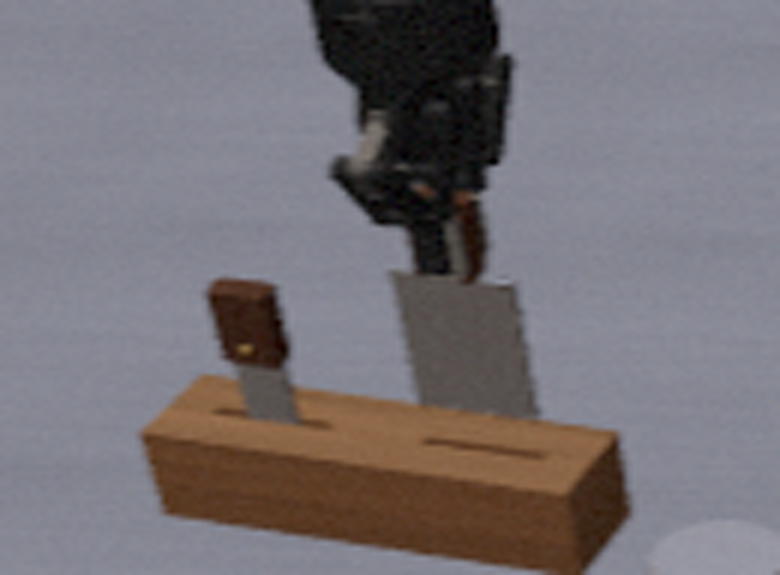

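```bash
python3 - <<'E'
from h import *
s=get_state();p=s["tcp_pos"]
ctrl.movel([p[0],p[1],.32],max_speed=.25)
ctrl.movep([.5115,.301,.3],quat(.849)); st()
ctrl.movel([.5115,.301,.181],max_speed=.2); ctrl.pause(.2);st("hover")
for n in("scene","top"): cv2.imwrite(f"pics/{n}4.png",vision.grab_frame(n)[0])
a=cv2.imread("pics/scene4.png");cv2.imwrite("pics/z10.png",cv2.resize(a[130:220,320:400],None,fx=7,fy=6.5,interpolation=cv2.INTER_CUBIC))
a=cv2.imread("pics/top4.png");cv2.imwrite("pics/z11.png",cv2.resize(a[180:250,140:215],None,fx=8,fy=8,interpolation=cv2.INTER_CUBIC))
E
```

```text
t 9.98 tcp [0.5123 0.2994 0.3002] F [ 0.9  0.5 -2.4] w 0.0153 q [-0.91  0.45  0.54  1.48 -0.24  1.28  0.51]
hover t 10.93 tcp [0.5123 0.3012 0.1824] F [-0.1  0.8 -1.7] w 0.0154 q [-0.89  0.54  0.5   1.67 -0.3   1.01  0.57]
```

View pics/z10.png

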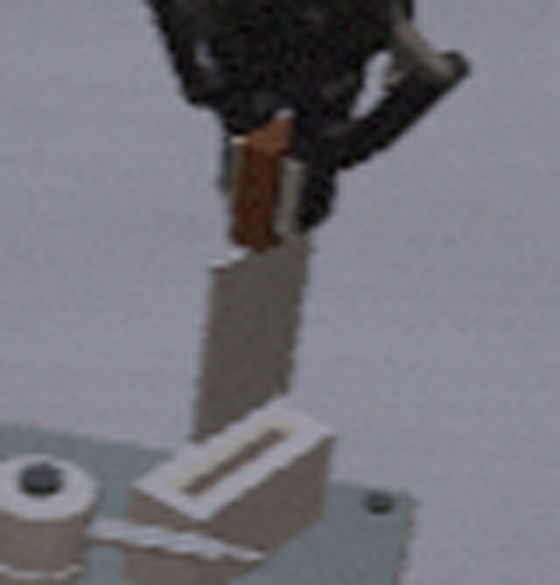

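View pics/z11.png

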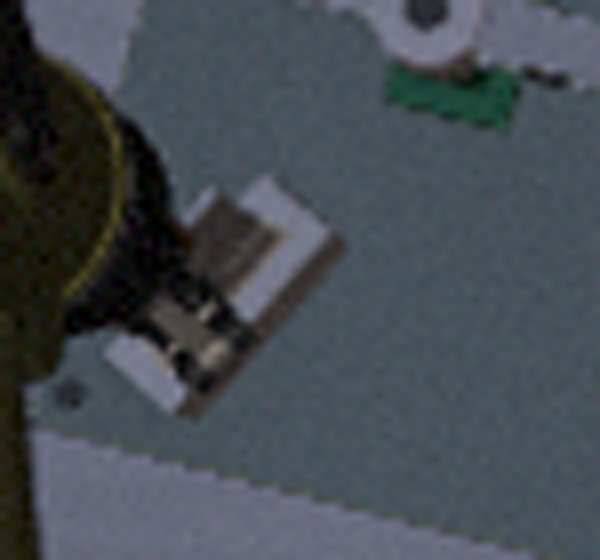

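```bash
cat >> h.py <<'E'
def blade(tcp,th,off=(0,0)):
    y=np.array([-np.sin(th),np.cos(th),0]);x=np.array([np.cos(th),np.sin(th),0])
    f=np.array(tcp)-[0,0,.0963]+off[0]*x+off[1]*y
    return np.array([f-.03*y,f+.03*y,f+.03*y+[0,0,.09],f-.03*y+[0,0,.09]])
E
python3 - <<'E'
from h import *
from scipy.spatial.transform import Rotation as R
s=st();q=s["eef_rot"];M=R.from_quat([*q[1:],q[0]]).as_matrix();print(M.round(4))
th=np.arctan2(M[1,1],M[0,1]);print(th)
B=blade(s["tcp_pos"],th)
y=np.array([-np.sin(.849),np.cos(.849)]);c=np.array([.5115,.301])
S=np.array([[*(c-.033*y),.062],[*(c+.033*y),.062]])
for n,(x0,y0,fx,fy,out,src) in {"scene":(320,130,7,6.5,"z12","scene4"),"top":(140,180,8,8,"z13","top4")}.items():
    a=cv2.imread(f"pics/{src}.png");h,w=(90,80) if n=="scene" else(70,75)
    a=cv2.resize(a[y0:y0+h,x0:x0+w],None,fx=fx,fy=fy,interpolation=cv2.INTER_CUBIC)
    T=lambda u:((u-[x0,y0]+.5)*[fx,fy]-.5)
    b=T(proj(n,B));e=T(proj(n,S));print(n,b.round(0).tolist(),e.round(0).tolist())
    cv2.polylines(a,[b.round().astype(int).reshape(-1,1,2)],True,(0,255,0),1)
    cv2.line(a,*[tuple(map(int,z)) for z in e],(0,0,255),1)
    cv2.imwrite(f"pics/{out}.png",a)
E
```

```text
t 11.03 tcp [0.5119 0.3012 0.1819] F [-0.3 -0.  -1.8] w 0.0154 q [-0.89  0.54  0.5   1.67 -0.3   1.01  0.57]
[[-7.507e-01  6.606e-01  1.300e-03]
 [ 6.607e-01  7.507e-01  1.000e-03]
 [-3.000e-04  1.600e-03 -1.000e+00]]
0.8491116755215881
scene [[196.0, 444.0], [288.0, 385.0], [316.0, 209.0], [221.0, 266.0]] [[184.0, 491.0], [285.0, 426.0]]
top [[263.0, 224.0], [153.0, 346.0], [95.0, 325.0], [214.0, 194.0]] [[281.0, 226.0], [162.0, 358.0]]
```

View pics/z12.png

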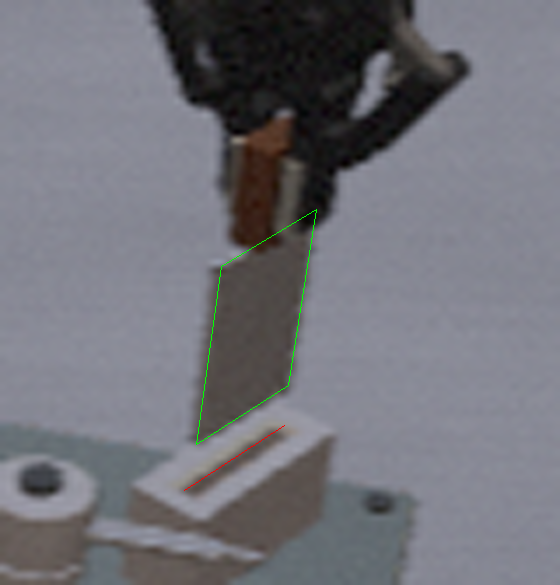

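View pics/z13.png

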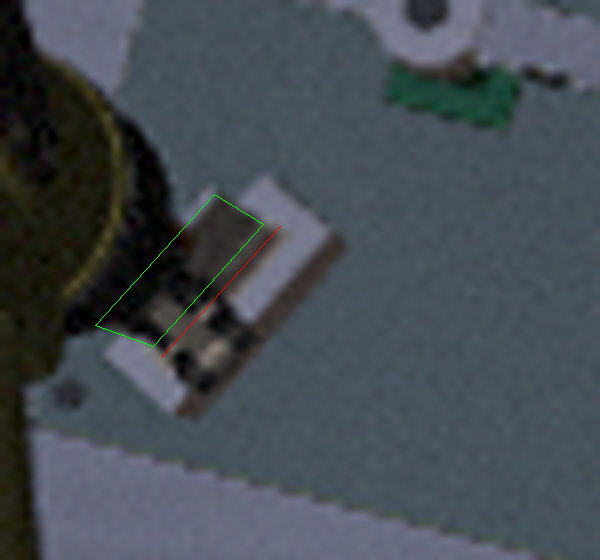

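```bash
python3 - <<'E'
from h import *
a=cv2.imread("pics/top4.png")[198:236,150:186];a=cv2.resize(cv2.convertScaleAbs(a,alpha=1.6),None,fx=15,fy=15,interpolation=cv2.INTER_NEAREST)
b=cv2.imread("pics/scene4.png")[160:212,335:375];b=cv2.resize(cv2.convertScaleAbs(b,alpha=1.5),None,fx=11,fy=11,interpolation=cv2.INTER_NEAREST)
cv2.imwrite("pics/z14.png",a);cv2.imwrite("pics/z15.png",b)
E
```

```text
(no output)
```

View pics/z14.png

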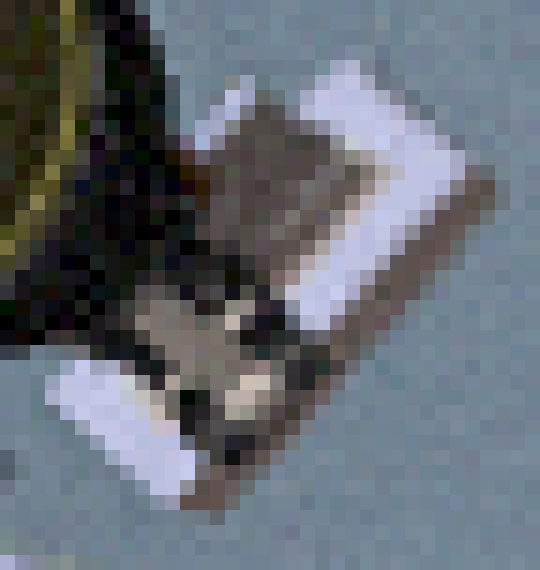

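View pics/z15.png

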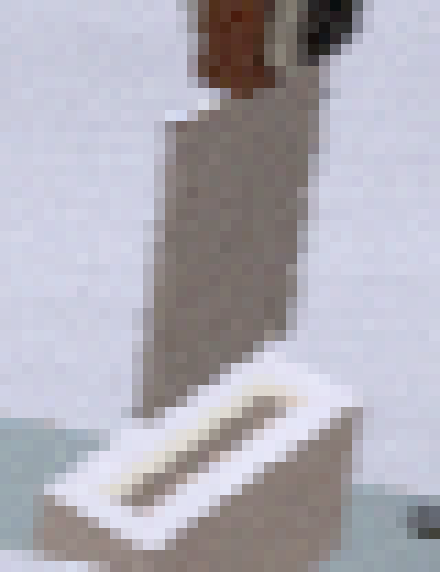

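```bash
python3 - <<'E'
from h import *
for z in(.166,.158,.152,.146,.140,.132,.125):
    ctrl.movel([.5111,.301,z],max_speed=.06); s=st(z)
    if abs(s["contact_force"]+[0,0,1.8]).max()>12: print("STOP");break
E
```

```text
0.166 t 11.43 tcp [0.5108 0.3008 0.1653] F [ 0.2  0.3 -0.9] w 0.0151 q [-0.88  0.56  0.5   1.69 -0.31  0.98  0.58]
0.158 t 11.71 tcp [0.5108 0.3009 0.1576] F [ 0.2 -0.9 -1.5] w 0.015 q [-0.88  0.57  0.49  1.7  -0.31  0.96  0.58]
0.152 t 11.96 tcp [0.5108 0.3008 0.1515] F [ 0.2  0.2 -0.9] w 0.0153 q [-0.88  0.57  0.49  1.71 -0.32  0.95  0.58]
0.146 t 12.21 tcp [0.5109 0.3008 0.1455] F [-0.7 -0.3 -1.5] w 0.0155 q [-0.87  0.58  0.49  1.71 -0.32  0.93  0.59]
0.14 t 12.46 tcp [0.5109 0.3008 0.1395] F [-0.9  1.  -1.7] w 0.0153 q [-0.87  0.58  0.48  1.72 -0.33  0.92  0.59]
0.132 t 12.74 tcp [0.5109 0.3007 0.1314] F [-0.9 -0.2 -2.4] w 0.0152 q [-0.87  0.59  0.48  1.73 -0.33  0.9   0.6 ]
0.125 t 13.01 tcp [0.5109 0.3007 0.1245] F [-1.   0.7 -2.7] w 0.0151 q [-0.87  0.6   0.47  1.74 -0.34  0.89  0.6 ]
```

Slid straight in with no contact. Going on to the floor.

```bash
python3 - <<'E'
from h import *
for z in(.1215,.119,.1175,.116,.1145):
    ctrl.movel([.5111,.301,z],max_speed=.04); s=st(z)
    if s["contact_force"][2]>5 or abs(s["contact_force"]).max()>15: print("STOP");break
cv2.imwrite("pics/scene5.png",vision.grab_frame("scene")[0])
a=cv2.imread("pics/scene5.png");cv2.imwrite("pics/z16.png",cv2.resize(a[130:220,320:400],None,fx=7,fy=6.5,interpolation=cv2.INTER_CUBIC))
E
```

```text
0.1215 t 13.26 tcp [0.5111 0.3009 0.1213] F [-0.2 -0.2 -2.2] w 0.0158 q [-0.86  0.6   0.47  1.74 -0.34  0.88  0.6 ]
0.119 t 13.51 tcp [0.5111 0.3009 0.1189] F [-1.3  1.1 -1.7] w 0.0148 q [-0.86  0.61  0.47  1.74 -0.34  0.87  0.61]
0.1175 t 13.76 tcp [0.5113 0.3011 0.1181] F [-3.   0.2  5.1] w 0.0155 q [-0.86  0.61  0.47  1.74 -0.34  0.87  0.61]
STOP
```

View pics/z16.png

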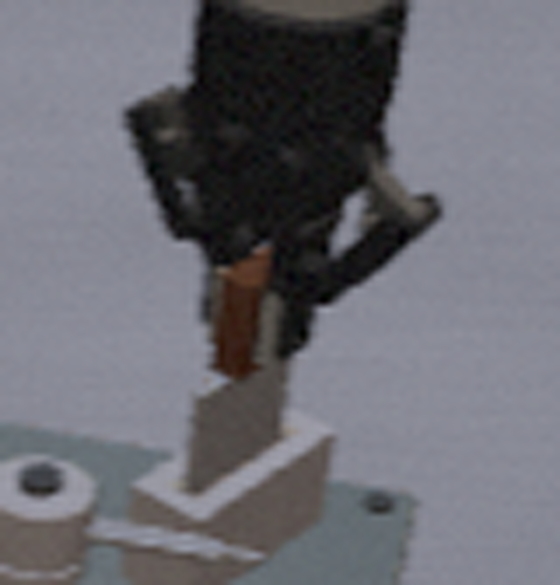

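```bash
python3 - <<'E'
from h import *
ctrl.ungrasp(); ctrl.pause(.3); st("open")
ctrl.movel([.5113,.301,.29],max_speed=.2); ctrl.movep([.46,.05,.3],quat(-.2));st("away")
for n in("scene","top"):
    p,d=vision.grab_frame(n);cv2.imwrite(f"pics/{n}6.png",p)
    P=cloud(n,d);m=(abs(P[...,0]-.511)<.03)&(abs(P[...,1]-.301)<.03)&(P[...,2]>.15)&(P[...,2]<.18);Q=P[m]
    if len(Q)>3:print(n,len(Q),Q.mean(0).round(4),np.median(Q[:,2]),cv2.minAreaRect((Q[:,:2]*1000).astype(np.float32)))
a=cv2.imread("pics/scene6.png");cv2.imwrite("pics/z17.png",cv2.resize(a[140:230,270:400],None,fx=6,fy=6,interpolation=cv2.INTER_CUBIC))
a=cv2.imread("pics/top6.png");cv2.imwrite("pics/z18.png",cv2.resize(a[135:255,130:260],None,fx=5,fy=5,interpolation=cv2.INTER_CUBIC))
E
```

```text
open t 14.79 tcp [0.5111 0.301  0.1175] F [-0.  -0.1 -0. ] w 0.0857 q [-0.86  0.61  0.47  1.74 -0.34  0.87  0.61]
away t 16.82 tcp [0.4604 0.0516 0.2997] F [-0.2  0.7  0. ] w 0.0853 q [-0.84  0.28  0.9   1.79 -0.23  1.18 -0.07]
scene 74 [0.519  0.2965 0.1598] 0.16126311561610124 ((516.5321655273438, 296.2021179199219), (16.52080535888672, 31.96889877319336), 48.562713623046875)
top 73 [0.5113 0.2991 0.1612] 0.16187725653692353 ((511.6606750488281, 299.8675842285156), (15.94300365447998, 30.37863540649414), 48.28376770019531)
```

View pics/z17.png

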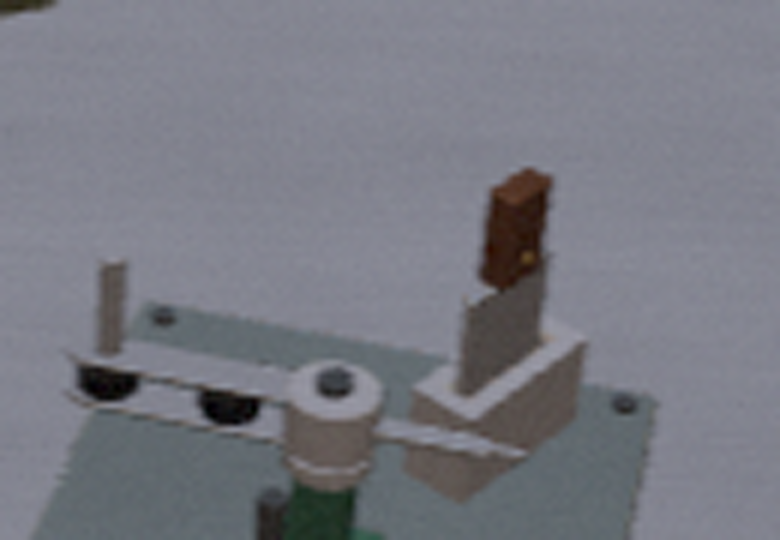

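View pics/z18.png

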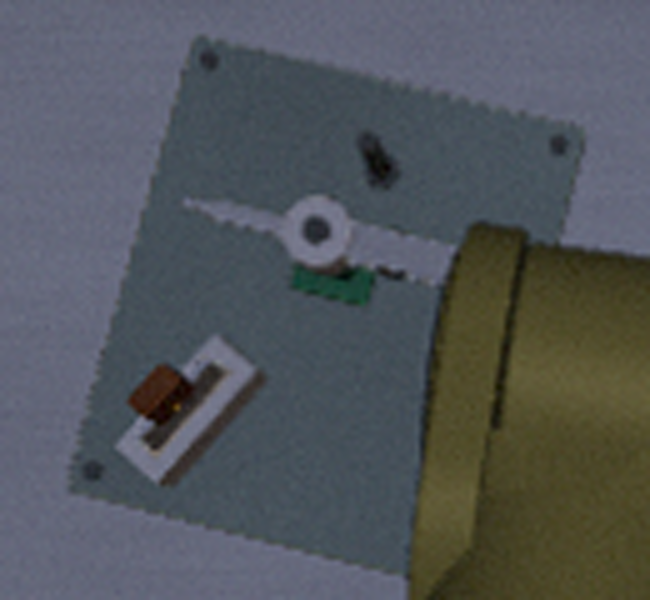

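```bash
python3 - <<'E'
from h import *
pv=atz("top",[[193.06,180.4]],.122)[0];pin=atz("top",[[225.3,185.8]],.165)[0]
print(pv,pin,np.linalg.norm((pv-pin)[:2]))
c=[(200/5-.4+130,37/5-.4+135),(585/5-.4+130,127/5-.4+135),(224,252.3),(70/5-.4+130,490/5-.4+135)]
x,y,f=rectfit("top",c,.3,.26,.012,(.58,.18));print(x,y,f)
for yy in(y,):
    R=np.array([[np.cos(yy),-np.sin(yy)],[np.sin(yy),np.cos(yy)]])
    o=x-R@[-.03,.05];P=o+R@[0,.05];print("yaw",yy,"pivot",P,"pin",P+R@[0,-.1])
# scene pin/pivot
cs=lambda q:(np.array(q)+.5)/6-.5+[270,140]
print(atz("scene",[cs((336,382))],.122),atz("scene",[cs((113,262))],.165))
E
```

```text
[0.60875256 0.21679191 0.122     ] [0.58573044 0.12123374 0.165     ] 0.09829233201512214
[0.57936922 0.223182  ] -0.23869910392596783 [-1.   -0.64  0.9  -0.06  0.3   0.6  -0.24  0.02]
yaw -0.23869910392596783 pivot [0.60851861 0.21608884] pin [0.58487473 0.1189242 ]
[[0.61069811 0.21657721 0.122     ]] [[0.58949652 0.11914889 0.165     ]]
```

```bash
cat >> h.py <<'E'
PV=np.array([.609,.2165]);A0=-np.pi/2-.235
def arc(j,z=.126,r=.1):
    a=A0+j; return [*(PV+r*np.array([np.cos(a),np.sin(a)])),z],quat(a+np.pi/2)
E
python3 - <<'E'
from h import *
p,q=arc(0)
ctrl.movep([p[0],p[1],.26],q); ctrl.movel(p,frame=q,max_speed=.12); st("at pin")
cv2.imwrite("pics/scene7.png",vision.grab_frame("scene")[0])
a=cv2.imread("pics/scene7.png");cv2.imwrite("pics/z19.png",cv2.resize(a[140:230,270:400],None,fx=6,fy=6,interpolation=cv2.INTER_CUBIC))
E
```

```text
at pin t 18.83 tcp [0.5862 0.1192 0.1268] F [-0.9  0.3  1.2] w 0.0854 q [-0.68  0.67  0.75  1.72 -0.54  0.96  0.05]
```

View pics/z19.png

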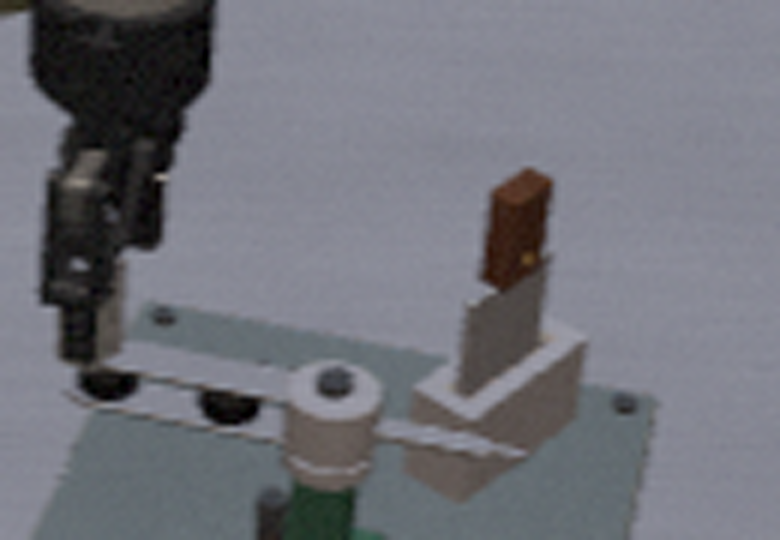

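```bash
python3 - <<'E'
from h import *
ctrl.close_gripper(60); s=st("grip")
if .009<s["width"]<.016:
  for j in(.12,.3,.5,.7,.9):
    p,q=arc(j); ctrl.movel(p,frame=q,max_speed=.06); s=st(j)
    if np.linalg.norm(s["contact_force"])>35: print("STOP");break
E
```

```text
grip t 19.56 tcp [0.5859 0.1192 0.1261] F [ 1.  -0.3  1.7] w 0.0103 q [-0.68  0.67  0.75  1.72 -0.55  0.96  0.05]
0.12 t 19.91 tcp [0.5969 0.1171 0.1261] F [-3.8  0.7  4.1] w 0.0103 q [-0.65  0.68  0.71  1.69 -0.52  0.97  0.14]
0.3 t 20.36 tcp [0.6147 0.1163 0.1261] F [-4.8 -0.3  5.5] w 0.0102 q [-0.6   0.69  0.66  1.64 -0.49  0.98  0.28]
0.5 t 20.84 tcp [0.6342 0.1192 0.1261] F [-4.8 -3.1  6.5] w 0.0105 q [-0.56  0.7   0.6   1.59 -0.45  1.    0.44]
0.7 t 21.32 tcp [0.6527 0.1257 0.1261] F [-5.6 -3.2  5.6] w 0.0106 q [-0.52  0.71  0.54  1.53 -0.41  1.02  0.58]
0.9 t 21.81 tcp [0.6696 0.1357 0.1261] F [-5.5 -4.   6.3] w 0.0104 q [-0.5   0.73  0.48  1.47 -0.37  1.04  0.73]
```

```bash
python3 - <<'E'
from h import *
for j in(1.0,1.05,1.08,1.10,1.12,1.14,1.16):
    p,q=arc(j); ctrl.movel(p,frame=q,max_speed=.04); ctrl.pause(.15);s=st(j)
    a=A0+j;d=s["tcp_pos"][:2]-PV
    t=-s["contact_force"]@[-np.sin(a),np.cos(a),0]
    print("  tang",round(t,1),"rad",round(s["contact_force"]@[np.cos(a),np.sin(a),0],1),"j meas",round(np.arctan2(d[1],d[0])-A0,3),"r",np.linalg.norm(d).round(4))
    if t>20: print("at stop");break
for n in("scene","top"): cv2.imwrite(f"pics/{n}8.png",vision.grab_frame(n)[0])
a=cv2.imread("pics/scene8.png");cv2.imwrite("pics/z20.png",cv2.resize(a[140:240,270:400],None,fx=6,fy=6,interpolation=cv2.INTER_CUBIC))
E
```

```text
1.0 t 22.36 tcp [0.6771 0.1418 0.1261] F [-6.  -5.7  6.7] w 0.0107 q [-0.48  0.74  0.46  1.44 -0.35  1.04  0.8 ]
  tang 8.3 rad -0.0 j meas 0.974 r 0.101
1.05 t 22.78 tcp [0.6806 0.1451 0.1262] F [-4.9 -5.6  6.3] w 0.0103 q [-0.48  0.74  0.44  1.43 -0.34  1.05  0.84]
  tang 7.5 rad 0.3 j meas 1.022 r 0.1011
1.08 t 23.18 tcp [0.6827 0.1472 0.1262] F [-6.3 -5.1  5.4] w 0.0105 q [-0.48  0.74  0.43  1.42 -0.33  1.05  0.86]
  tang 8.0 rad -1.3 j meas 1.051 r 0.1011
1.1 t 23.58 tcp [0.6839 0.1486 0.1261] F [-6.1 -6.4  6.1] w 0.0103 q [-0.47  0.74  0.43  1.42 -0.33  1.05  0.87]
  tang 8.8 rad -0.5 j meas 1.07 r 0.1011
1.12 t 23.98 tcp [0.6852 0.1501 0.1261] F [-6.3 -6.1  7.1] w 0.0105 q [-0.47  0.74  0.42  1.41 -0.32  1.06  0.89]
  tang 8.7 rad -1.0 j meas 1.089 r 0.1011
1.14 t 24.38 tcp [0.6859 0.1508 0.1262] F [-8.8 -8.4  7.1] w 0.0101 q [-0.47  0.75  0.42  1.41 -0.32  1.06  0.9 ]
  tang 12.0 rad -1.7 j meas 1.099 r 0.1011
1.16 t 24.78 tcp [0.686  0.151  0.1261] F [-11.9 -10.8   9.4] w 0.0106 q [-0.47  0.75  0.41  1.4  -0.31  1.06  0.92]
  tang 15.8 rad -3.0 j meas 1.101 r 0.1011
```

View pics/z20.png

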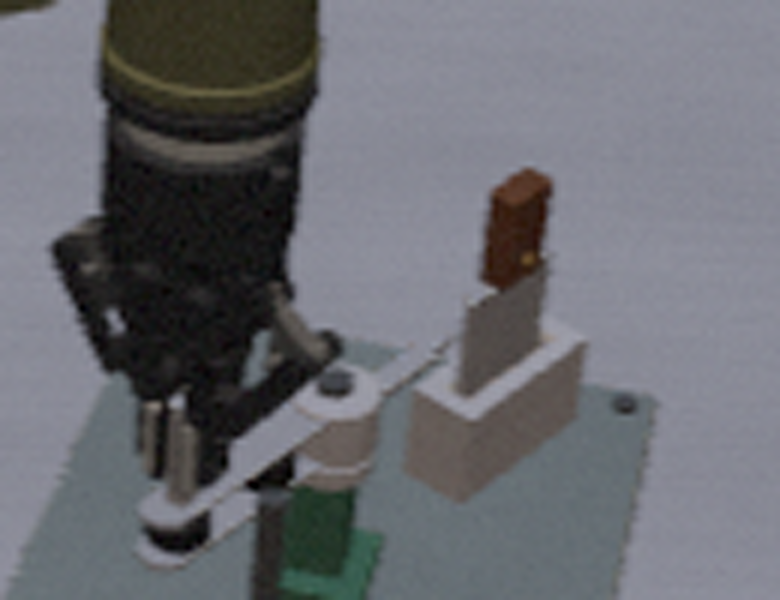

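View pics/scene8.png

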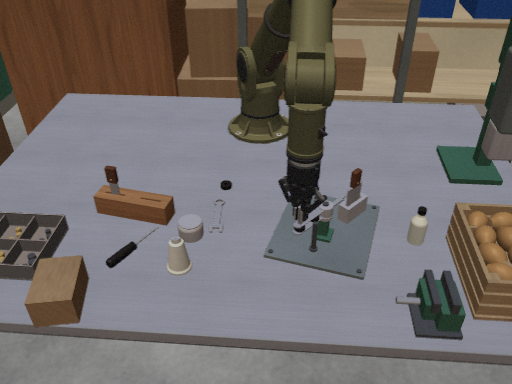

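```bash
python3 - <<'E'
from h import *
ctrl.pause(.5); s=st("final"); print(abs(s["qd"]).max())
p,d=vision.grab_frame("top");P=cloud("top",d);m=(abs(P[...,0]-.511)<.03)&(abs(P[...,1]-.301)<.03)&(P[...,2]>.15)&(P[...,2]<.18);Q=P[m]
if len(Q)>3:print(len(Q),np.median(Q[:,2]),cv2.minAreaRect((Q[:,:2]*1000).astype(np.float32)))
ticket.close_job()
E
```

```text
final t 25.38 tcp [0.686  0.151  0.1261] F [-13.1 -10.2   9.2] w 0.0099 q [-0.47  0.75  0.41  1.4  -0.31  1.06  0.92]
0.001774503143158626
the job is handed in; nothing more can be done
```

The gauge is home in the holder's slot and released. The cage arm is being held against its stop, and I handed the job in at about 25 s without letting go. No verdict is reported, so the results below are from my own checks.

- **Gauge:** It slid into the slot without touching the sides. It met the floor at TCP z = 0.1181, where I expected 0.118. After I released it, both cameras put the handle top at 0.161–0.162 m, against 0.162 m for fully home. The handle lay along the slot within about 0.01 rad.
- **Cage arm:** I gripped the pull pin with 60 N and swung it along its arc. It stopped turning at about 1.10 rad as I commanded further, and the force along the arc rose from about 8.7 to 15.8 N. At hand-in the robot was still, with about 17 N of sideways force at the wrist.
- **Other things:** In the last scene picture the scraper still stood in the rack, and the other things on the table looked unmoved.

**Checks that failed or disagreed:**
- **Last gauge check:** The final top-camera measurement gave no reading, probably because the robot arm blocked the view. For the gauge at the end I relied on the scene picture taken about 0.6 s earlier, where it looked unchanged and untouched.
- **Camera disagreement:** The two cameras disagreed by 2–7 mm in x. I trusted the top camera more, and the grasp and the insertion agreed with it.

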